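# Face up the display board at the paint counter

### The job

Lay out the new stock from the cardboard tray on the dark grey display board, whose white price rail marks its front, around the wide tin and the large box that already stand there: stand the larger paint tin midway between the wide tin and the large box, with the small flat tin centred on top of it; stand the cone-top can directly behind the wide tin; and stand the small box directly in front of the large box, square to it with its longer side along the price rail. The can and the small box each go centred on their neighbour with about a finger's width of gap (roughly 2 cm), everything upright on the board; leave the wide tin, the large box and the other things on the counter where they are.

Things in the scene. Friction and masses are not known exactly. Their poses are not given: they have to be found in the camera images.
- board: flat dark grey steel display board, fixed on the left or right of the counter, 250 mm deep (x), 320 mm wide (y), 10 mm thick, turned up to 0.2 rad; origin at the centre of its underside, top face 10 mm above it. White price rail (8 mm wide, 18 mm high) along its front edge. +x points from front (rail) to back, away from the robot; +y to the left seen from the robot.
- filler_tin: the wide tin: squat round steel tin, paper label, 84 mm diameter, 60 mm high, 0.9 kg, loose, at the left or right of the board, 100 mm from the board's middle; origin at the centre of its underside; axes parallel to the board's at the start, so +x is behind it. Not to be moved.
- disc_box: the large box: white square carton 80 x 80 mm, 55 mm high, with a green band, 0.8 kg, loose, standing at the other side of the board, 100 mm from the board's middle; origin at the centre of its underside; axes parallel to the board's, so -x is in front of it. Not to be moved.
- big_tin: the larger paint tin to place: round steel tin, paper label, 62 mm diameter, 75 mm high, flat top, 0.35 kg; origin at the centre of its underside, z up. Starts in the shallow cardboard tray (270 x 330 mm, walls 18 mm high, inner floor 5 mm above the counter) beside the board; the tray holds the four things to place, one near each corner, in any order.
- small_tin: the small flat tin to place: round steel tin with paper label, 50 mm diameter, 40 mm high, about 0.12 kg; origin at the centre of its underside, z up; starts in the tray
- cone_can: the cone-top can to place: round can, 50 mm diameter up to 62 mm height, then a cone up to 78 mm and a black cap of 22 mm diameter up to 94 mm; about 0.18 kg; origin at the centre of its underside, z up; starts in the tray
- small_box: the small box to place: white carton with a green band, 44 mm along its x, 62 mm along its y, 50 mm high, about 0.1 kg; origin at the centre of its underside, z up; starts in the tray, turned by any amount up to 0.6 rad
- tape_roll: bystander: roll of yellow tape lying flat at the far side of the counter, 90 mm diameter, 24 mm high; origin at the centre of its underside. Leave it alone.
- spray_can: bystander: standing spray can, 56 mm diameter, 130 mm high; origin at the centre of its underside. Leave it alone.
- jug: bystander: white plastic jug with a narrow neck, 90 mm diameter, 120 mm high; origin at the centre of its underside. Leave it alone.

How it is judged (in metres and radians):
At the end, for the whole second after the job is handed in: On the board, upright, released, at rest: larger tin within 14 mm of midway; small tin on it within 10 mm of centre; can behind wide tin and small box in front of large box, each 4-35 mm gap, 15 mm sideways; small box square within 0.2 rad, long side along rail (horizontal distance between big_tin and board below 0.014 m and z of big_tin in the frame of board between 0.007 and 0.014 m and angle between each of big_tin, small_tin, cone_can, small_box's own z axis and vertical below 0.08 rad and linear speed of each of big_tin, small_tin, cone_can, small_box below 0.02 m/s and horizontal distance between small_tin and big_tin below 0.01 m and z of small_tin in the frame of big_tin between 0.072 and 0.079 m and x of cone_can in the frame of filler_tin between 0.071 and 0.102 m and y of cone_can in the frame of filler_tin between -0.015 and 0.015 m and z of cone_can in the frame of board between 0.007 and 0.014 m and x of small_box in the frame of disc_box between -0.097 and -0.066 m and y of small_box in the frame of disc_box between -0.015 and 0.015 m and z of small_box in the frame of board between 0.007 and 0.014 m and angle between the x axis of small_box and the x axis of disc_box, either way round below 0.2 rad); the robot touches nothing.
It fails at once if the wide tin or the large box was shifted by more than 10 mm (distance of any of filler_tin, disc_box from where it was at the start of the episode above 0.01 m).
It fails at once if a bystander (tape roll, spray can or jug) was disturbed by more than 20 mm (distance of any of tape_roll, spray_can, jug from where it was at the start of the episode above 0.02 m).
It also fails if it takes over 128 s, if anything falls off the work surface, if the arm or the gripper's body presses on something with over 40 N, if the wrist force passes 120 N, or if a joint passes its speed limit or range.

### The arm

A 7-joint arm with a two-finger parallel gripper is mounted at the origin on the work surface. World frame = base frame: x ahead of the robot, y to its left, z up, the work surface at z = 0. Lengths are in mm, angles in rad, forces in N, time in s.
With the tool pointing down it reaches from about 425 to 950 mm from the base axis. Payload 4.7 kg.
Tool frame: the origin (TCP) lies at the very end of the fingers, on their centre line; the grasp point (between the pads) lies 19 mm behind it; z points along the fingers, y is the direction in which the jaws open and shut (so a half turn about z gives the same grasp; the last joint's range is limited). The gripper opens to 87 mm and grips with 3 to 60 N. Pads are 19 mm wide; open, the fingers measure 117 mm over their backs; the gripper's body (75 mm by 190 mm) begins 51 mm behind the grasp point.
Start: joints at [1.086, 0.469, -0.049, 1.532, 0.024, 1.141, -0.082], TCP at [297.169, -606.086, 222.573] pointing down, gripper open.
Joint ranges: [-2.59, 2.59], [-0.33, 1.99], [-1.39, 1.29], [0.1, 2.45], [-1.04, 4.18], [0.21, 1.99], [-2.66, 2.66]. Speed limits (rad/s): [2.57, 2.57, 3.14, 3.14, 3.14, 3.14, 3.14].

### API

Orientations are given as a unit quaternion [w, x, y, z].
In Python, from rig import arm, kin, snapshot, calibration, finish_job gives the robot as it stands. Calls block until the motion is done:
- arm.goto(position, orientation): joint-space move of the TCP to a pose.
- arm.move_l(position, attitude=None, rate=150, guard=None): straight line of the TCP; attitude=None keeps the orientation; rate is the mean speed in mm/s. With guard (N) it stops when the force on the tool has changed by that much, and returns True; else False.
- arm.move_joints(angles): joint-space move.
- arm.set_gripper(opening, grip_force=None): finger opening in mm; grip_force is the grip in N (None keeps the last); returns when the fingers have stopped.
- arm.pause(seconds).
- kin.ik(position, orientation): joint angles nearest the present ones, or None.
- snapshot(name): name is "scene" or "top" or "wrist"; returns the picture (420x560x3 uint8, red, green, blue); there is no depth.
- calibration(name): a dict with "fx", "fy", "cx", "cy" (pixels), "k1" (the pictures are not rectified: a ray, as slopes to the right and down, at radius r is drawn at 1 + k1 r^2 times it, then the intrinsics apply), "rvec" (rotation vector, rad) and "tvec" (3), from world to camera coordinates, as OpenCV has them; the wrist camera has in their place "T_tool_cam" (4x4, takes a point from camera to tool coordinates, whose origin is the TCP and whose axes are the flange's). Camera axes: x right, y down, z forward; pixel columns grow to the right and rows downward; lengths in mm; the calibration is good to about 2 mm. A picture is of the moment at which its call begins: read the wrist's pose just before it. calibration takes no time and is no camera call.
A pose or a line that the arm cannot do raises arm.MotionError and nothing moves.
- finish_job(): hands the job in, once; it reports no verdict.
Readings, each from a call of its own:
- arm.current_clock(): time.
- arm.current_q(): joint angles.
- arm.current_joint_vel(): joint speeds.
- arm.current_joint_torque(): joint torques, N m.
- arm.current_ee_pos(): TCP position.
- arm.current_eef_rot(): TCP orientation.
- arm.current_wrist_force(): force on the tool from outside, world axes, zero at the start.
- arm.current_torque(): the same for the moment, N m.
- arm.current_gripper_width(): finger opening in mm.
Only numpy, scipy, OpenCV 4.12 (cv2) and the standard library are available. Lean on these libraries where they do the work, as an engineer would, in place of code of your own. Each camera call takes 0.05 s, during which the arm holds its last target.

## Working session

There is one attempt and no reset: what is moved stays moved. The work goes in short steps, each a Python script; the robot and the scene stay as the last script left them, time stands still between calls to the robot, and variables do not carry over. Pictures are saved under pics/ and viewed, and the job is handed in when it is done.

```bash
ls; mkdir -p pics
python3 - <<'E'
from rig import arm,kin,snapshot,calibration
import cv2
for n in ["scene","top","wrist"]:
    im=snapshot(n); cv2.imwrite(f"pics/{n}0.png",im[:,:,::-1]); print(n,calibration(n))
print(arm.current_clock(),arm.current_ee_pos(),arm.current_eef_rot())
E
```

```text
pics
scene {'fx': 436.4651203509147, 'fy': 436.4651203509147, 'cx': 287.056856877909, 'cy': 206.8700073328205, 'k1': -0.1005688591123701, 'rvec': array([ 2.4027759,  0.9752042, -0.2821724]), 'tvec': array([-441.305585  , -328.51126021, 1403.01329377])}
top {'fx': 524.9793917273877, 'fy': 524.9793917273877, 'cx': 285.2214694163298, 'cy': 209.70379869381145, 'k1': 0.030928465232901194, 'rvec': array([ 2.13307227, -2.14006702,  0.15578263]), 'tvec': array([  -7.51526207,  594.83643335, 1094.77322274])}
wrist {'fx': 331.8711693810361, 'fy': 331.8711693810361, 'cx': 278.2954821670245, 'cy': 212.84180953696264, 'k1': -0.0089445916067451, 'T_tool_cam': array([[-4.44753809e-04, -9.56409174e-01, -2.92029613e-01,
         8.10169081e+01],
       [ 9.99999615e-01, -2.04624612e-04, -8.52820300e-04,
        -2.36924610e-01],
       [ 7.55888712e-04, -2.92029880e-01,  9.56408897e-01,
        -1.61907309e+02],
       [ 0.00000000e+00,  0.00000000e+00,  0.00000000e+00,
         1.00000000e+00]])}
0.15 [ 296.94418688 -605.66264285  221.73894612] [-7.23398631e-04  9.74134369e-01  2.25968285e-01 -2.03312998e-04]
```

View pics/scene0.png

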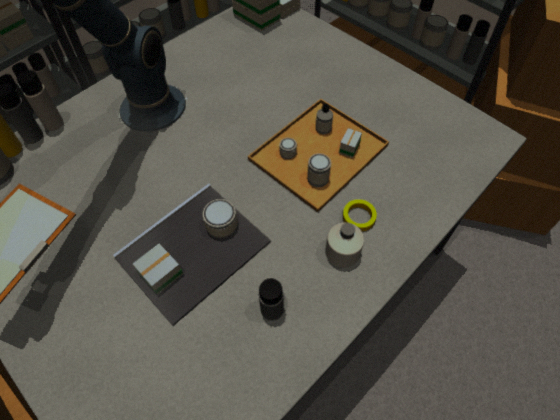

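View pics/top0.png

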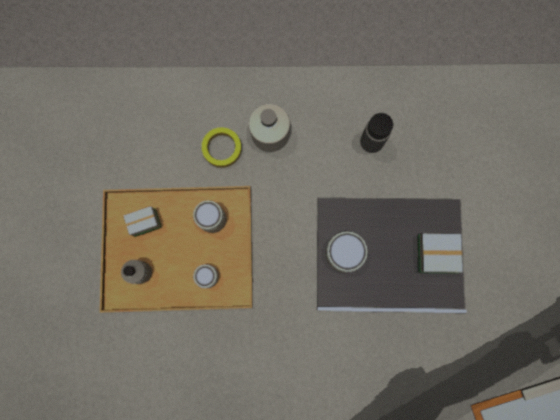

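View pics/wrist0.png

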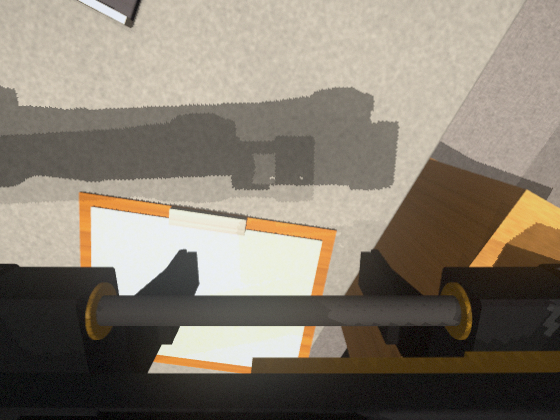

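Top view: tray on the left with can (133,271), small box (142,221), big tin (209,215), small tin (205,276); board on the right with the wide tin (347,252) and large box (441,253). Getting rough positions by ray casting.

```bash
cat > h.py <<'E'
from rig import arm,kin,snapshot,calibration
import numpy as np, cv2, time
from scipy.spatial.transform import Rotation as R
def rot(q): return R.from_quat([q[1],q[2],q[3],q[0]]).as_matrix()
def quat(yaw):
    # tool down, tool y (jaw) direction: at yaw -> jaw dir
    # columns x,y,z
    y=np.array([np.cos(yaw),np.sin(yaw),0]); z=np.array([0,0,-1.]); x=np.cross(y,z)
    q=R.from_matrix(np.c_[x,y,z]).as_quat(); return np.array([q[3],q[0],q[1],q[2]])
def campose(name,T=None):
    c=calibration(name)
    if name=="wrist":
        M=T@c["T_tool_cam"]; return c,M[:3,:3],M[:3,3]
    Rm=cv2.Rodrigues(c["rvec"])[0]; return c,Rm.T,-Rm.T@c["tvec"]
def tool():
    T=np.eye(4); T[:3,:3]=rot(arm.current_eef_rot()); T[:3,3]=arm.current_ee_pos(); return T
def rays(px,c):
    px=np.atleast_2d(np.asarray(px,float))
    d=np.c_[(px[:,0]-c["cx"])/c["fx"],(px[:,1]-c["cy"])/c["fy"]]
    u=d.copy()
    for _ in range(10): u=d/(1+c["k1"]*(u**2).sum(1,keepdims=True))
    return np.c_[u,np.ones(len(u))]
def cast(px,z,cam):
    c,Rm,o=cam
    d=rays(px,c)@Rm.T
    return (o+d*((z-o[2])/d[:,2])[:,None])[:,:2]
def proj(P,cam):
    c,Rm,o=cam
    p=(np.atleast_2d(P)-o)@Rm; u=p[:,:2]/p[:,2:]
    u=u*(1+c["k1"]*(u**2).sum(1,keepdims=True))
    return u*[c["fx"],c["fy"]]+[c["cx"],c["cy"]]
E
python3 - <<'E'
from h import *
cam=campose("top")
P=dict(can=((129,271),99),sbox=((141,220),55),big=((209,215),80),small=((205,276),45),wide=((347,251),70),box=((442,253),65),
 b1=((317,199),10),b2=((462,199),10),b3=((317,310),10),b4=((466,310),10),t1=((105,190),18),t2=((250,187),18),t3=((102,309),18),t4=((253,307),18),jugcap=((268,117),120),spraytop=((380,124),130),tape=((221,147),24))
for k,(p,z) in P.items(): print(k,cast(p,z,cam).round(1))
print(cam[2])
E
```

```text
can [[461.7 308.1]]
sbox [[572.3 300.6]]
big [[578.9 150.8]]
small [[452.5 162.1]]
wide [[ 502.9 -139.1]]
box [[ 498.6 -338.3]]
b1 [[624.5 -80.6]]
b2 [[ 623.1 -404.3]]
b3 [[379.5 -77.7]]
b4 [[ 379.5 -399.2]]
t1 [[645.5 394.3]]
t2 [[651.1  69.7]]
t3 [[383.7 387.2]]
t4 [[386.4  61. ]]
jugcap [[779.2  25.3]]
spraytop [[ 759.3 -205.6]]
tape [[742.2 135.4]]
[ 418.85317002  -19.74374871 1173.28064724]
```

Run:
```python
from h import *
import pickle
out={}
for n,(x,y) in dict(board=(390,-240),tray=(400,230)).items():
    arm.goto([x,y,300],quat(-np.pi/2)); arm.pause(0.2)
    T=tool(); im=snapshot("wrist"); out[n]=(T,im)
    cv2.imwrite(f"pics/w_{n}.png",im[:,:,::-1]); print(T[:3].round(3).tolist(),arm.current_q().round(2),arm.current_clock())
pickle.dump(out,open("w.pkl","wb"))
```

```text
[[1.0, -0.001, -0.001, 389.86], [-0.001, -1.0, 0.0, -240.81], [-0.001, -0.0, -1.0, 299.692]] [ 0.61  0.05 -0.16  1.91  0.01  1.18 -1.12] 1.8333
[[1.0, -0.002, -0.0, 400.432], [-0.002, -1.0, -0.0, 229.242], [-0.0, 0.0, -1.0, 299.914]] [ 0.16  0.11 -0.82  1.87  0.09  1.19 -2.27] 3.8
```

View pics/w_board.png

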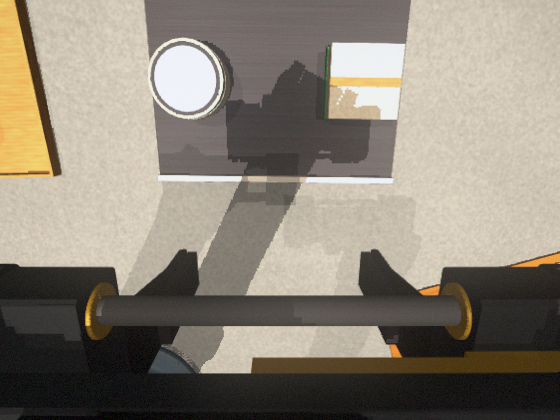

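View pics/w_tray.png

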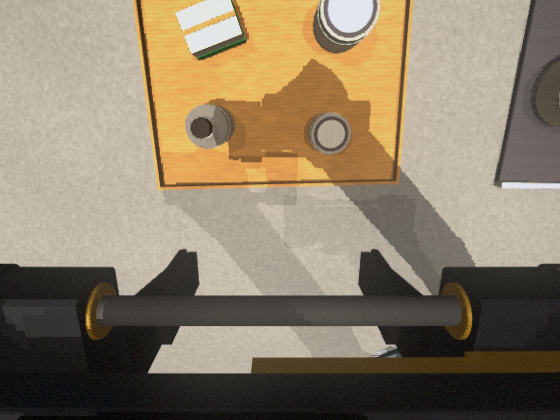

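Wrist views: wide tin lid centre about (187,78), large box top (330–405, 43–119), rail row ~179; tray items: small box (210,25), big tin lid (347,10), can cap (202,128), small tin (330,132).

Run:
```python
from h import *
import pickle
w=pickle.load(open("w.pkl","rb"))
def show(n,roi,s=6):
    x0,y0,x1,y1=roi
    c=w[n][1][y0:y1,x0:x1,::-1]; return cv2.resize(c,None,fx=s,fy=s,interpolation=cv2.INTER_CUBIC)
a=show("board",(140,30,240,130),4);b=show("board",(320,30,420,130),4)
cv2.imwrite("pics/z1.png",np.hstack([a,b]))
tiles=[show("tray",r,4) for r in [(170,0,250,65),(310,0,390,65),(170,95,250,160),(295,95,375,160)]]
cv2.imwrite("pics/z2.png",np.vstack([np.hstack(tiles[:2]),np.hstack(tiles[2:])]))
```

```text
(no output)
```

View pics/z1.png

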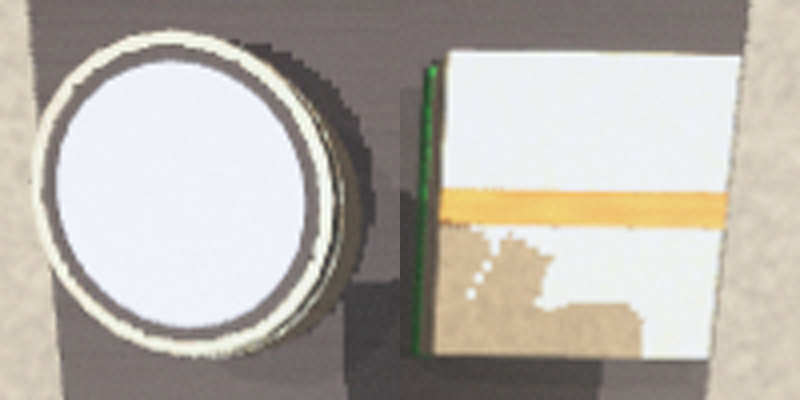

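View pics/z2.png

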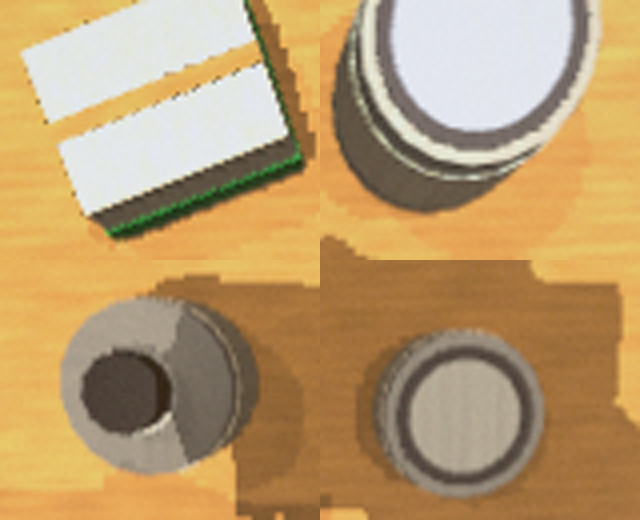

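```bash
cat >> h.py <<'E'
from scipy.optimize import least_squares
def circ(P):
    f=lambda p: np.hypot(P[:,0]-p[0],P[:,1]-p[1])-p[2]
    r=least_squares(f,[*P.mean(0),20],loss="soft_l1").x; return r
def disc(im,cam,z,seed,tol,border=True):
    m=np.zeros((im.shape[0]+2,im.shape[1]+2),np.uint8)
    cv2.floodFill(cv2.medianBlur(im,3).copy(),m,seed,0,(tol,)*3,(tol,)*3,8|cv2.FLOODFILL_MASK_ONLY|cv2.FLOODFILL_FIXED_RANGE|(255<<8))
    m=m[1:-1,1:-1]
    c=max(cv2.findContours(m,cv2.RETR_EXTERNAL,cv2.CHAIN_APPROX_NONE)[0],key=cv2.contourArea)
    h=cv2.convexHull(c)[:,0]; h=h[(h[:,1]>2)&(h[:,0]>2)]
    return circ(cast(h,z,cam)).round(1)
E
python3 - <<'E'
from h import *
import pickle
w=pickle.load(open("w.pkl","rb"))
T,im=w["board"]; cb=campose("wrist",T)
print("wide",disc(im,cb,70,(185,78),40))
B=cast([(331.75,43),(405.5,44.25),(397.5,119.5),(328.5,118.5)],65,cb);print("box",B.round(1).tolist(),B.mean(0),[np.linalg.norm(B[i]-B[i-1]) for i in range(4)],"yaw",np.arctan2(*(B[3]-B[2])[[0,1]]),np.arctan2(*(B[0]-B[1])[[0,1]]))
for z in(18,28):
  r=cast([(159,177),(393,181)],z,cb);print("rail",r,np.arctan2(*(r[0]-r[1])[[0,1]]))
T,im=w["tray"]; ct=campose("wrist",T)
print("big",disc(im,ct,80,(347,10),40)); print("small",disc(im,ct,45,(330,132),22)); print("cap",disc(im,ct,99,(201,128),25),cast((201,127.5),99,ct))
S=cast([(175.5,13),(192.5,53.75),(242.5,34.5)],55,ct); print(S,(S[0]+S[2])/2,np.linalg.norm(S[0]-S[1]),np.linalg.norm(S[2]-S[1]),np.arctan2(*(S[1]-S[2])[::-1]))
# cross views: top
c=campose("top"); t=snapshot("top")
for n,z,s,tol in [("wide",70,(347,251),30),("big",80,(209,215),30),("small",45,(205,276),30)]:print(n,disc(t,c,z,s,tol))
E
```

```text
wide [ 505.1 -137.2   33.9]
box [[541.5, -298.1], [540.3, -378.1], [461.6, -377.4], [462.8, -297.8]] [ 501.54988406 -337.84517223] [np.float64(78.79062531399359), np.float64(80.0683036716606), np.float64(78.73139765894003), np.float64(79.57585429717923)] yaw 0.014601374396956402 0.015291316541696848
rail [[ 385.9843744   -78.13133064]
 [ 379.95090321 -395.679042  ]] 0.018997917754602908
rail [[ 387.89711034  -81.79535987]
 [ 381.99966319 -392.18398814]] 0.018997917754602824
big [582.3 156.9  22.6]
small [455.1 165.8  16.3]
cap [465.3 311.8  11.1] [[465.18828871 311.86859685]]
[[584.14886761 341.32706038]
 [543.51537389 325.88016948]
 [562.75988479 269.18273982]] [573.4543762 305.2549001] 43.4705331278226 59.87444972235432 1.8980191015582417
wide [ 503.3 -139.2   32.9]
big [580.7 154.7  21.9]
small [453.3 163.4  16.3]
```

```bash
cat >> h.py <<'E'
BIAS=np.array([-1.0,-1.2])
th=-0.017; ux=np.array([np.cos(th),np.sin(th)]); uy=np.array([-np.sin(th),np.cos(th)])
wide=np.array([505.1,-137.2])+BIAS; box=np.array([501.5,-337.8])+BIAS
mid=(wide+box)/2
H=np.pi/2
#name: pick xy, g, pick yaw, place xy, place floor z, place yaw, force
J=dict(small_box=(np.array([573.5,305.3])+BIAS,30,1.898-np.pi,box-82*ux,10,th-H,15),
 cone_can=(np.array([465.3,311.8])+BIAS,49,-H,wide+87*ux,10,-H,20),
 big_tin=(np.array([582.3,156.9])+BIAS,45,-H,mid,10,0,25),
 small_tin=(np.array([455.1,165.8])+BIAS,27,-H,mid,85,0,15))
ZT=250
def best(xy,z,yaw):
    o=[]
    for y in (yaw,yaw+np.pi):
        q=kin.ik([*xy,z],quat(y)); q2=kin.ik([*xy,ZT],quat(y))
        if q is not None and q2 is not None: o.append((abs(np.array(q2)-arm.current_q()).max(),y,np.round(q2,2),np.round(q,2)))
    return sorted(o,key=lambda t:t[0])
E
python3 - <<'E'
from h import *
for k,(p,g,py,t,fz,ty,f) in J.items():
    print(k,p,t.round(1)); 
    for a in (best(p,5+g-19,py),best(t,fz+g-19,ty)): print([(round(float(o[1]),2),o[2].tolist(),o[3].tolist()) for o in a])
E
```

```text
small_box [572.5 304.1] [ 418.5 -337.6]
[(-1.24, [0.03, 0.55, -0.87, 1.53, 0.43, 1.26, -2.15], [-0.04, 0.79, -0.77, 1.73, 0.68, 0.91, -2.34]), (1.9, [0.17, 0.68, -1.18, 1.53, 0.63, 1.36, 0.84], [0.17, 1.02, -1.19, 1.72, 1.04, 1.17, 0.57])]
[(-1.59, [0.81, 0.23, -0.25, 1.81, 0.07, 1.1, -1.05], [0.93, 0.55, -0.43, 2.01, 0.37, 0.66, -1.32]), (1.55, [0.85, 0.24, -0.29, 1.81, 0.08, 1.1, 2.08], [1.06, 0.59, -0.6, 2.0, 0.51, 0.7, 1.69])]
cone_can [464.3 310.6] [ 591.1 -139.9]
[(-1.57, [-0.0, 0.37, -0.85, 1.74, 0.3, 1.16, -2.51], [-0.34, 0.56, -0.43, 1.95, 0.35, 0.71, -2.55]), (1.57, [0.19, 0.5, -1.17, 1.74, 0.48, 1.24, 0.46], [0.21, 1.04, -1.37, 1.92, 1.11, 1.23, -0.01])]
[(-1.57, [0.58, 0.39, -0.56, 1.64, 0.22, 1.17, -1.6], [0.49, 0.61, -0.45, 1.83, 0.36, 0.78, -1.72]), (1.57, [0.95, 0.6, -1.17, 1.62, 0.57, 1.31, 1.25], [0.87, 0.85, -1.07, 1.81, 0.87, 1.04, 1.02])]
big_tin [581.3 155.7] [ 502.3 -238.7]
[(-1.57, [0.2, 0.42, -0.72, 1.65, 0.29, 1.18, -2.16], [0.12, 0.66, -0.62, 1.84, 0.52, 0.8, -2.35]), (1.57, [0.46, 0.59, -1.17, 1.64, 0.56, 1.3, 0.76], [0.48, 1.04, -1.31, 1.82, 1.09, 1.22, 0.38])]
[(3.14, [-0.06, 0.27, 0.53, 1.81, -0.15, 1.1, -2.62], [0.12, 0.53, 0.32, 1.99, -0.26, 0.66, -2.53]), (0.0, [0.76, 0.29, -0.49, 1.76, 0.15, 1.12, 0.23], [0.79, 0.58, -0.56, 1.95, 0.45, 0.73, -0.03])]
small_tin [454.1 164.6] [ 502.3 -238.7]
[(-1.57, [0.23, 0.2, -0.75, 1.91, 0.15, 1.09, -2.16], [0.02, 0.53, -0.57, 2.13, 0.5, 0.61, -2.48]), (1.57, [0.62, 0.39, -1.31, 1.89, 0.41, 1.18, 0.73], [0.48, 0.94, -1.3, 2.11, 1.09, 1.06, 0.16])]
[(3.14, [-0.06, 0.27, 0.53, 1.81, -0.15, 1.1, -2.62], [0.05, 0.45, 0.41, 1.96, -0.25, 0.78, -2.54]), (0.0, [0.76, 0.29, -0.49, 1.76, 0.15, 1.12, 0.23], [0.79, 0.49, -0.55, 1.92, 0.34, 0.83, 0.06])]
```

```bash
cat >> h.py <<'E'
def job(k,dp=(0,0),dt=(0,0)):
    p,g,py,t,fz,ty,f=J[k]
    if k!="small_box": py=-1.2
    p=p+np.array(dp); t=t+np.array(dt)
    arm.set_gripper(87)
    arm.goto([*p,ZT],quat(py))
    arm.move_l([*p,5+g-19+25],rate=250)
    print("hit down",arm.move_l([*p,5+g-19],rate=60,guard=12))
    w=arm.set_gripper(0,f); arm.pause(.2)
    print(k,"width",arm.current_gripper_width(),arm.current_ee_pos().round(1))
    arm.move_l([*p,ZT],rate=250)
    print("lifted width",arm.current_gripper_width())
    arm.goto([*t,ZT],quat(ty))
    arm.move_l([*t,fz+g-19+12],rate=200); arm.pause(.2)
    h=arm.move_l([*t,fz+g-19-2],rate=20,guard=4)
    print("contact",h,arm.current_ee_pos().round(1),"expected z",fz+g-19, "t",t.round(1),arm.current_wrist_force().round(1))
    arm.set_gripper(87); arm.pause(.2)
    arm.move_l([*t,ZT],rate=200)
    print(arm.current_clock())
def look(name,fn):
    T=tool(); im=snapshot(name); cv2.imwrite(f"pics/{fn}.png",im[:,:,::-1]); return campose(name,T),im
E
python3 - <<'E'
from h import *
job("small_box")
arm.goto([390,-240,300],quat(-H)); arm.pause(.2); look("wrist","a1"); look("top","a1t")
E
```

```text
hit down False
small_box width 61.96126036733352 [572.6 304.2  16.2]
lifted width 62.06717936620309
contact True [ 418.4 -337.6   21.9] expected z 21 t [ 418.5 -337.6] [ 0.6 -0.4  2.3]
14.8417
```

View pics/a1.png

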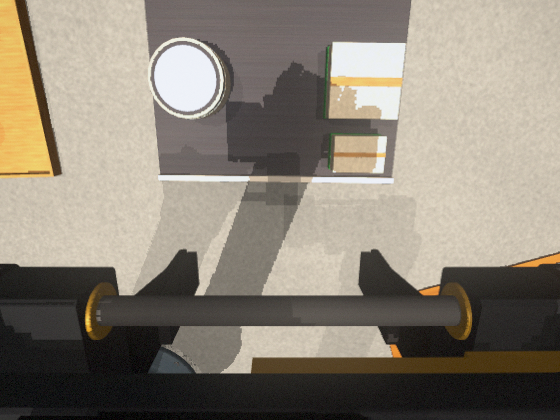

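Small box stands at (331–386, 135–172), square and in front of the large box. Next come the can and the big tin.

Run:
```python
from h import *
cam=campose("wrist",tool())
P=cast([(331,135),(386,137),(385,173),(331,171)],60,cam);print(P.round(1).tolist(),P.mean(0)-np.array([501.5,-337.8]))
job("cone_can"); job("big_tin")
arm.goto([390,-240,300],quat(-H)); arm.pause(.2); look("wrist","a2"); look("top","a2t")
```

```text
[[443.9, -301.6], [441.6, -366.7], [398.6, -369.5], [401.1, -303.5]] [-80.21666189   2.45180818]
hit down False
cone_can width 49.65631381568396 [464.3 310.9  35.1]
lifted width 49.30906179497799
contact True [ 590.9 -139.9   41. ] expected z 40 t [ 591.1 -139.9] [-0.2 -0.2  4.2]
27.2083
hit down False
big_tin width 61.6881819687748 [581.4 155.7  31.2]
lifted width 61.68949292529034
contact True [ 502.1 -238.7   37.1] expected z 36 t [ 502.3 -238.7] [-0.3  0.1  4.8]
37.5
```

View pics/a2.png

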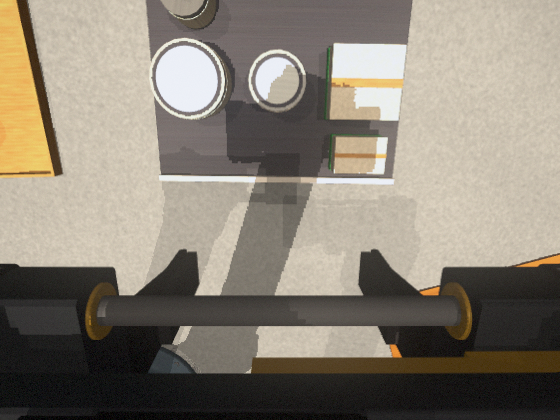

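View pics/a2t.png

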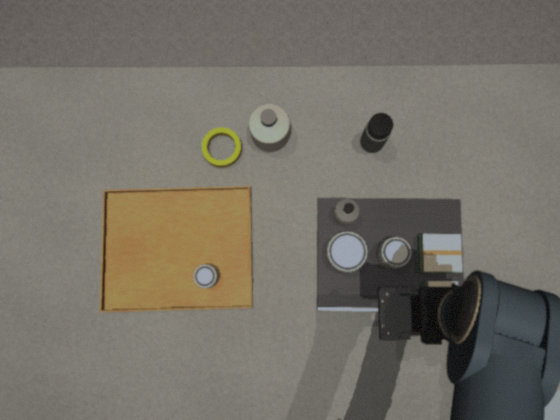

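The can stands behind the wide tin and the big tin at (277,81) sits midway. I'll measure the big tin's rim before stacking.

Run:
```python
from h import *
cam,im=look("wrist","a3")
hsv=cv2.cvtColor(im,cv2.COLOR_RGB2HSV); roi=im[42:120,240:316]
cv2.imwrite("pics/z3.png",cv2.resize(roi[:,:,::-1],None,fx=6,fy=6,interpolation=cv2.INTER_CUBIC))
m=((im.min(2)>150)*255).astype(np.uint8); M=np.zeros_like(m); M[45:118,243:312]=m[45:118,243:312]
pts=np.argwhere(M)[:,::-1].astype(np.int32); h=cv2.convexHull(pts)[:,0]
print("big rim",circ(cast(h,85,cam)), "mid(wrist frame)",mid-BIAS)
print("wide",disc(im,cam,70,(185,78),40))
```

```text
big rim [ 503.98368036 -236.10851921   29.43973451] mid(wrist frame) [ 503.3 -237.5]
wide [ 505.2 -137.2   33.8]
```

View pics/z3.png

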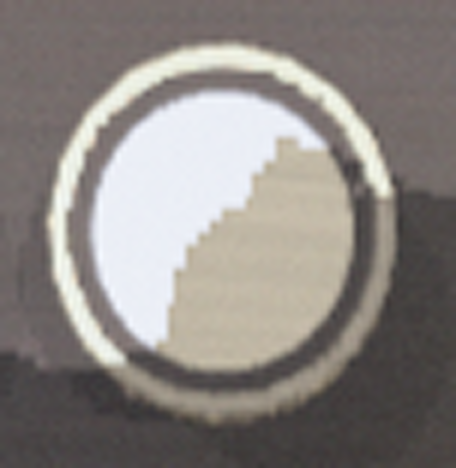

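Run:
```python
from h import *
job("small_tin",dp=(-.6,-.8))
arm.goto([390,-240,300],quat(-H)); arm.pause(.2); look("wrist","a4"); 
arm.goto([450,-240,300],quat(-H)); arm.pause(.2); look("wrist","a5"); arm.goto([400,230,300],quat(-H)); arm.pause(.2);look("top","a4t"); look("scene","a4s")
a=[cv2.imread(f"pics/{n}.png") for n in("a4t","a4s")]
cv2.imwrite("pics/z4.png",np.hstack([cv2.resize(a[0][170:330,300:480],None,fx=2.2,fy=2.2),cv2.resize(a[1][170:330,100:280],None,fx=2.2,fy=2.2)]))
print(arm.current_wrist_force(),arm.current_clock())
```

```text
hit down False
small_tin width 49.633084083469214 [453.5 163.8  13.1]
lifted width 49.422309716178034
contact True [ 502.1 -238.8   93.9] expected z 93 t [ 502.3 -238.7] [-1.3  0.4  4.3]
49.4333
[ 0.50557545 -0.03249646 -0.1882047 ] 53.3333
```

View pics/a5.png

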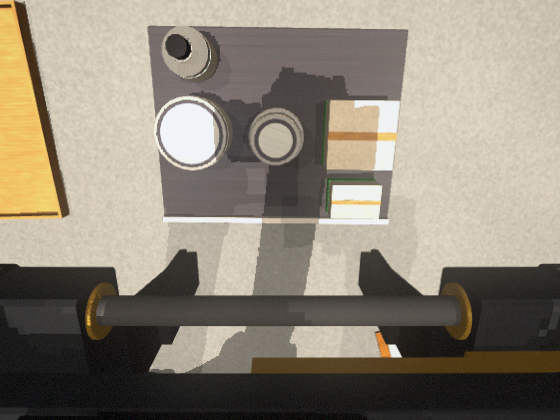

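View pics/z4.png

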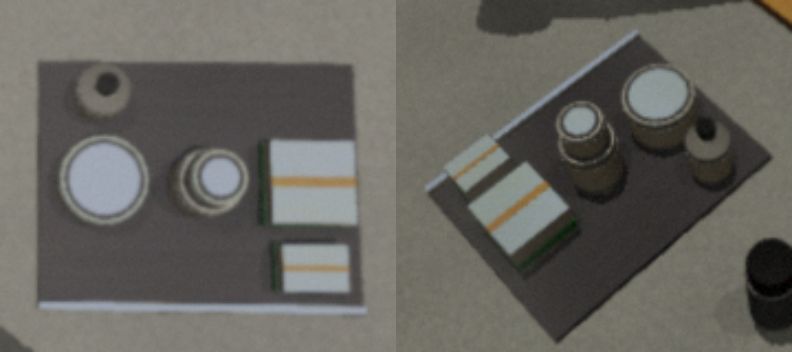

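View pics/a4t.png

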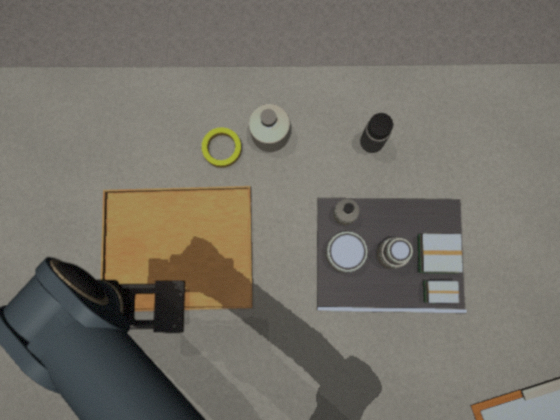

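Everything is in place, with the stack at top (398,251), the can at (347,210) and the small box at (443,292). One numeric check before I hand in.

Run:
```python
from h import *
c,t=look("top","a6t")
b=np.array(cast((447,253),65,c)[0])
wd=disc(t,c,70,(347,251),30); st=disc(t,c,125,(400,250),30)
print("wide",wd,"small tin top",st)
cap=cast((349,208),104,c)[0]; print("can rel wide",cap-wd[:2])
z=300+np.array([0]) 
B=lambda pts,z:cast([(300+x/2.2,170+y/2.2) for x,y in pts],z,c)
L=B([(270,140),(354,140),(358,224),(271,225)],65);S=B([(281,243),(349,244),(350,292),(282,291)],60)
print("box",L.mean(0),"small box rel",S.mean(0)-L.mean(0),"ang",np.arctan2(*(S[0]-S[1])),np.arctan2(*(L[0]-L[1])))
print("stack rel mid",st[:2]-(wd[:2]+L.mean(0))/2)
hb=cv2.cvtColor(t,cv2.COLOR_RGB2GRAY)
# big tin rim vs small tin from scene: 
cs=campose("scene"); s=lambda x,y:(100+(x-396)/2.2,170+y/2.2)
print("scene small top",cast(s(581,121),125,cs),"wide",cast(s(658,95),70,cs))
```

```text
wide [ 503.3 -139.1   32.9] small tin top [ 500.5 -238.3   16. ]
can rel wide [85.49356146 -2.24062915]
box [ 499.19557395 -339.0205334 ] small box rel [-80.37520059   0.5015832 ] ang 0.014950289330683503 0.002740560381936403
stack rel mid [-0.74778698  0.7602667 ]
scene small top [[ 506.95905504 -235.87947561]] wide [[ 510.11996825 -138.9943046 ]]
```

Run:
```python
from rig import arm,finish_job
print(arm.current_clock(), arm.current_gripper_width()); finish_job()
```

```text
53.3833 87.04100295053826
the job is handed in; nothing more can be done
```

All four items are on the board and the job is handed in at about 53 s on the robot's clock. The gripper was open and clear above the tray. No verdict is reported, so these are my own last checks from the top camera:

| Item | Measured position | Allowed |
|---|---|---|
| Small tin on larger tin, from midway | about 1 mm off | 14 mm (larger tin) |
| Can behind the wide tin | 85 mm behind, 2 mm sideways | 71–102 mm, 15 mm |
| Small box in front of the large box | 80 mm in front, under 1 mm sideways | 66–97 mm, 15 mm |
| Small box angle to the large box | about 0.01 rad | 0.2 rad |

- **Stack:** the larger tin measured about 1.5 mm from midway with the wrist camera before stacking. I did not measure the small tin directly against the larger one afterwards. From the release positions and the pictures it is within about 2 mm of centre.
- **Undisturbed things:** the wide tin re-measured unchanged. The large box and the bystanders looked unmoved by eye in the pictures.
- **Disagreements:** the wrist and top cameras differ by about 2 mm. The scene camera differs from the top camera by up to about 7 mm. It shifts the wide tin the same way, so the relative spacing still agrees to within a few millimetres.

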